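# Open the parts corral and lay the angle bracket down

## Task

Use the thumb lever to lift the latch bar out of its catch, then swing the corral's gate wide open, about square to the fence or beyond, and leave it open with the bar dropped back level. Then tip the angle bracket that stands just inside, over its corner, so that its long leg lies flat on the bench pointing out through the gateway and its short leg stands up; keep its corner where it is, and lower it gently rather than letting it fall. Do not disturb the white-framed phone or the small steel dish.

Things in the scene. Friction and masses are not known exactly. Their poses are not given: they have to be found in the camera images.
- pen: Fixed parts corral: bare aluminium fence 232 mm wide, 215 deep, 62 high, open on top. Origin on the bench, mid-gateway (190 mm wide, front side); x points into the corral, -x out to the robot, +y to the hinge post (75 mm high), z up. The latch post (y = -107 mm, 108 high) has the catch on its outer face: a dark steel hook, its lip (top 103 mm up) in front of the latch bar.
- gate (a joint): Gate angle, rad: 0 shut, grows as it swings out towards the robot (clockwise from above), stop at 1.9. Aluminium frame 188 mm wide, 58 high, 10 thick, upright hinge axis at the +y end of the gateway. Stays where left (friction 0.03 N m). An upright on its front face, 140 mm from the hinge, 106 mm high, carries the latch. With the bar down, the catch holds it shut.
- latch (a joint): Latch angle, rad: 0 bar level, down in the catch (falls back there by its weight), grows as its end lifts, stop 0.5; clears the catch above about 0.27. A steel rocker 10 mm thick on a pin square to the gate: bar 72 mm from the pin into the catch, thumb lever on the pin's other side. Pushing the lever down (under 2 N) lifts the bar. The rocker swings with the gate.
- thumb_lever (a point): Centre of the thumb lever, an upright steel plate on the rocker's hinge-side end: 10 mm thick (across the gate), 26 long (along it), 28 high, top 118 mm up. Clear above the gate, 22 mm in front of its mid-plane; 52 mm from the pin towards the hinge and 9 above the pin; 88 mm along the gate from the hinge. Can be pinched across, pushed down and pulled. Axes: the corral's when shut.
- latch_pivot (a point): Centre of the latch pin: 95 mm above the bench, 140 mm along the gate from the hinge, 22 mm in front of the gate's mid-plane.
- gate_hinge (a point): Point on the gate's upright hinge axis, 60 mm above the bench (0, +95 mm in the corral's frame).
- bracket_corner (a point): Outer corner edge, mid-width, of the angle bracket: a loose aluminium L, 0.14 kg, 40 mm wide, legs 8 thick, 90 and 55 long outside. Starts on its short leg about 45 mm inside the gate, long leg upright on the gate's side. z runs along the long leg (up at first), x along the short leg (into the corral). At the end x points up, z out of the gateway. Past balance when tipped 30 degrees.
- bracket_leg (a point): Centre of the bracket's long leg: 45 mm along the leg from the corner, mid-thickness (4 mm), mid-width. Axes as at the corner.
- phone_mid (a point): Middle of the white-framed phone, 70 x 140 x 8 mm, lying face up outside the corral on the latch side. A bystander: leave it alone.
- dish_mid (a point): Centre, half-way up, of the round steel dish, 60 mm across and 22 high, at the back inside the corral. A bystander: leave it alone.
Things that resemble listed ones, but are neither listed nor needed, are in the scene too. Leave any purple or yellow look-alike of the part that bears bracket_corner alone.

How it is judged:
On the way, in this order (a step that is already met when the one before it is completed fails the run):
1. the latch bar is lifted out of its catch while the gate is still shut (value of joint latch above 0.22 rad and value of joint gate below 0.12 rad), for 0.1 s.
2. the gate is swung wide open, the bracket still standing (value of joint gate above 1.35 rad and angle between bracket_corner's own z axis and vertical below 0.3 rad), for 0.1 s.
At the end, for the whole second after the job is handed in: Gate at least 1.35 rad open and still; latch bar level again (within 0.08 rad); bracket at rest, long leg flat on the bench pointing out through the gateway, short leg upright (within 0.08 rad), its corner within 30 mm of its start (value of joint gate above 1.35 rad and value of joint latch below 0.08 rad and angle between bracket_corner's own x axis and vertical below 0.08 rad and x of bracket_leg in the frame of pen below 0.04 m and distance of bracket_corner from where it was at the start of the episode below 0.03 m and linear speed of bracket below 0.02 m/s and velocity of joint gate between -0.05 and 0.05 rad/s); the robot touches nothing.
It fails at once if the bracket falls or is flung over instead of being lowered (turns faster than 11 rad/s) (angular speed of bracket above 11 rad/s).
It fails at once if the white-framed phone is shifted by more than 20 mm (distance of phone_mid from where it was at the start of the episode above 0.02 m).
It fails at once if the steel dish is shifted by more than 20 mm (distance of dish_mid from where it was at the start of the episode above 0.02 m).
It also fails if it takes over 59 s, if anything falls off the work surface, if the arm or the gripper's body presses on something with over 40 N, if the wrist force passes 120 N, or if a joint passes its speed limit or range.

## Robot

A 6-joint arm with a two-finger parallel gripper is mounted at the origin on the work surface. World frame = base frame: x ahead of the robot, y to its left, z up, the work surface at z = 0. Lengths are in m, angles in rad, forces in N, time in s.
With the tool pointing down it reaches from about 0.425 to 0.95 m from the base axis. Payload 3.5 kg.
Tool frame: the origin (TCP) lies between the finger pads; the fingertips stand 14 mm ahead of it and the grasp point (between the pads) lies 5 mm behind it (ctrl.tip_extent is the distance from the TCP to the fingertips, in m); x points along the fingers, z is the direction in which the jaws open and shut, and the axes are right-handed (so a half turn about x gives the same grasp; the last joint's range is limited). The gripper opens to 85 mm and grips with 20 to 120 N. Pads are 22 mm wide; open, the fingers measure 114 mm over their backs; the gripper's body (76 mm by 85 mm) begins 54 mm behind the grasp point. The pads swing forward as they close: fully open they stand 13 mm farther back than shut.
Start: joints at [-1.395, 0.286, 1.577, -0, 1.279, -0.15], TCP at [0.216, -0.639, 0.245] pointing down, gripper open.
Joint ranges: [-2.77, 2.77], [-0.9, 2.22], [0.21, 2.48], [-1.53, 4.67], [0.24, 2.81], [-2.84, 2.84]. Speed limits (rad/s): [2.79, 2.79, 3.14, 3.14, 3.14, 3.14].

## Interface

Orientations are given as a unit quaternion [x, y, z, w].
In Python, from plant import ctrl gives the robot as it stands.
- The arm moves only by the tool move_arm, never from a script. Its argument "commands" is one flat list of numbers, 4 for each row, row after row: the shift along the tool's x, y, z in units of 25 mm (1.0 is 25 mm), then the turn about the tool's x in units of 5 degrees (1.0 is 5 degrees). A call has 1 to 20 rows; each row shifts and turns the commanded pose from where the row before left it, along the tool's axes as they then stand; what a row does not reach is not made up. A row lasts 1/8 s, in which the tool goes at most 62.5 mm and 10.7 degrees, less where a joint would pass 70% of its speed; a pose out of reach is approached as far as the arm can. A call is refused whole if a number of a shift passes 1 or a number of a turn 1, either way. A call with a gripper value outside its range is refused whole. "jaw" is the finger opening in mm, from 0 to 85.4, set as the call begins (left out, the last holds). The fingers move at their own pace and stop on an object; "force" is the grip in N (left out, the last holds). Time passes only in rows, so rows that do not move let the fingers close. It gives the time, the measured TCP pose, the force and the opening at its end, in the units of the state.
- ctrl.get_state(): the state, without advancing time (a new reading comes with each control period).
- ctrl.read_camera(name): name is "scene" or "top"; returns the picture (420x560x3 uint8, red, green, blue); there is no depth.
- ctrl.get_calibration(name): a dict with "camera_matrix" (3x3 intrinsics, pixels), "k1" (the pictures are not rectified: a ray, as slopes to the right and down, at radius r is drawn at 1 + k1 r^2 times it, then the intrinsics apply), "camera_from_world" (4x4, takes a point from world to camera coordinates). Camera axes: x right, y down, z forward; pixel columns grow to the right and rows downward; lengths in m; the calibration is good to about 2 mm. A picture is of the moment at which its call begins. get_calibration takes no time and is no camera call.
- ctrl.sign_off(): hands the job in, once; it reports no verdict.
The state is a dict: "time": time; "qpos": joint angles; "dq": joint speeds; "joint_efforts": joint torques, N m; "eef_pos": TCP position; "tcp_rot": TCP orientation; "contact_force": force on the tool from outside, world axes, zero at the start; "wrist_torque": the same for the moment, N m; "opening": opening from 0.0 (shut) to 1.0 (fully open).
Only numpy, scipy, OpenCV 4.12 (cv2) and the standard library are available. Lean on these libraries where they do the work, as an engineer would, in place of code of your own. Each camera call takes 0.05 s, during which the arm holds its last target.

## Working session

There is one attempt and no reset: what is moved stays moved. The work goes in short steps, Python scripts to look and compute and a tool call to move; the robot and the scene stay as the last step left them, time stands still between calls to the robot, and variables do not carry over. Pictures are saved under pics/ and viewed, and the job is handed in when it is done.

Besides the shell and the picture viewer there is one more tool, called after "Request:" as name(argument=value, ...) on one line, values as JSON. move_arm: Moves the arm, as the interface text tells. Its arguments: {"type":"object","properties":{"commands":{"type":"array"},"jaw":{"type":"number"},"force":{"type":"number"}},"required":["commands"]}

```bash
mkdir -p pics; ls; cat > h.py <<'E'
import numpy as np, cv2
from plant import ctrl
def snap(name,fn):
    im=ctrl.read_camera(name); cv2.imwrite(fn,im[:,:,::-1]); return im
E
python3 - <<'E'
from h import *
print(ctrl.get_state())
for n in("scene","top"):
    c=ctrl.get_calibration(n);print(n,c)
    snap(n,f"pics/{n}0.png")
E
```

```text
pics
{'time': 0.0, 'qpos': array([-1.39501101e+00,  2.87202211e-01,  1.57821318e+00, -7.15666043e-06,
        1.27860543e+00, -1.49980155e-01]), 'dq': array([-7.04248169e-04,  8.41045467e-05, -1.16191702e-03, -4.76660026e-04,
        5.76448223e-05, -1.85155776e-04]), 'joint_efforts': array([-5.65456285e-04, -4.05981731e+01, -2.92626411e+01, -8.85117583e-05,
        5.82960929e-03,  9.15790324e-07]), 'eef_pos': array([ 0.21594885, -0.63884771,  0.24390319]), 'tcp_rot': array([ 0.41289675,  0.5750802 , -0.4117019 ,  0.57384717]), 'contact_force': array([ 0.39374564,  0.22365272, -0.0788399 ]), 'wrist_torque': array([-0.01453712,  0.01558446,  0.05926793]), 'opening': 1.0019273333083616}
scene {'camera_matrix': array([[407.38778341,   0.        , 280.68151311],
       [  0.        , 407.38778341, 215.25884951],
       [  0.        ,   0.        ,   1.        ]]), 'k1': -0.004493817967984062, 'camera_from_world': array([[-0.04275074,  0.9990214 , -0.0113408 ,  0.01240785],
       [ 0.78073255,  0.02632248, -0.62431067, -0.42647469],
       [-0.6234012 , -0.03554387, -0.78109384,  1.26228135],
       [ 0.        ,  0.        ,  0.        ,  1.        ]])}
top {'camera_matrix': array([[386.7215654 ,   0.        , 282.9533794 ],
       [  0.        , 386.7215654 , 198.70184586],
       [  0.        ,   0.        ,   1.        ]]), 'k1': -0.031072059492235387, 'camera_from_world': array([[ 0.00811744, -0.99979636,  0.01847573, -0.01009193],
       [-0.99062221, -0.01056025, -0.13622085,  0.64416737],
       [ 0.13638822, -0.0171967 , -0.9905062 ,  0.70575431],
       [ 0.        ,  0.        ,  0.        ,  1.        ]])}
```

View pics/scene0.png

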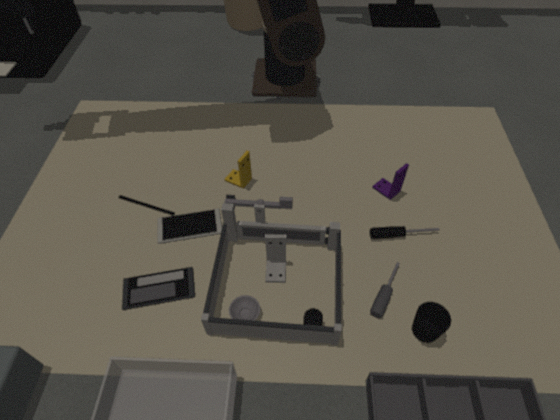

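View pics/top0.png

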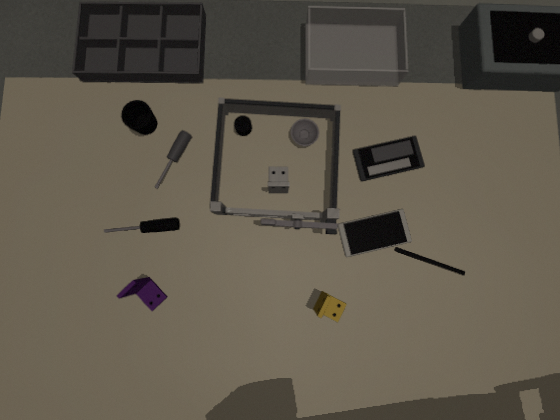

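The scene view shows the corral at about (275,275), with its gate towards the robot (gate bar at about (280,235), latch and lever at about (260,203)). The top view shows the corral at about (278,155), latch at (295,222) and phone at (375,232). There are three bracket candidates: aluminium inside the gate at top (278,180), yellow at (328,305) and purple at (148,290). The bare aluminium one fits. I'll confirm with enlarged crops.

```bash
python3 - <<'E'
from h import *
a=cv2.imread("pics/scene0.png"); b=cv2.imread("pics/top0.png")
def crop(im,x0,y0,w,h,s,fn):
    c=im[y0:y0+h,x0:x0+w]; c=cv2.resize(c,None,fx=s,fy=s,interpolation=cv2.INTER_CUBIC)
    c=np.clip((c/255.)**0.6*255,0,255).astype(np.uint8)
    for i in range(0,w,10): cv2.putText(c,str(x0+i) if i%20==0 else "",(i*s,8),0,.32,(0,255,255),1); cv2.line(c,(i*s,10),(i*s,14),(0,255,255),1)
    for i in range(0,h,10): cv2.putText(c,str(y0+i) if i%20==0 else "",(0,i*s+4),0,.32,(0,255,255),1)
    cv2.imwrite(fn,c)
crop(a,200,190,150,100,5,"pics/s1.png"); crop(b,205,155,150,85,5,"pics/t1.png")
E
```

```text
(no output)
```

View pics/s1.png

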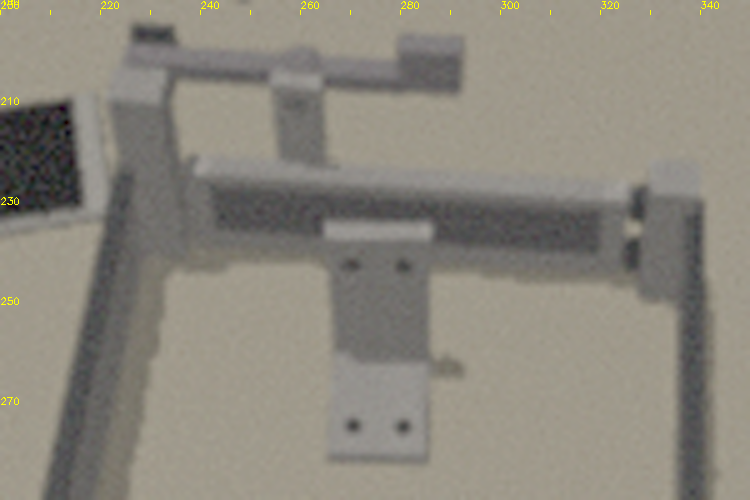

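View pics/t1.png

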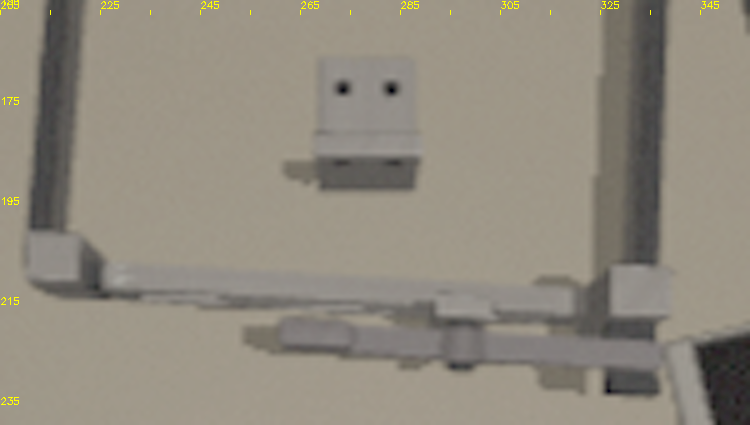

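```bash
cat >> h.py <<'E'
def und(n,p):
    c=ctrl.get_calibration(n);K=c["camera_matrix"];x=(p[0]-K[0,2])/K[0,0];y=(p[1]-K[1,2])/K[1,1]
    u,v=x,y
    for _ in range(20):
        f=1+c["k1"]*(u*u+v*v);u,v=x/f,y/f
    return u,v
def tri(ps,pt):
    A=[]
    for n,p in(("scene",ps),("top",pt)):
        u,v=und(n,p);M=ctrl.get_calibration(n)["camera_from_world"]
        A+= [u*M[2]-M[0], v*M[2]-M[1]]
    A=np.array(A);s=np.linalg.lstsq(A[:,:3],-A[:,3],rcond=None)[0]
    return s
def proj(n,X):
    c=ctrl.get_calibration(n);X=np.atleast_2d(X);P=X@c["camera_from_world"][:3,:3].T+c["camera_from_world"][:3,3]
    q=P[:,:2]/P[:,2:];q=q*(1+c["k1"]*(q**2).sum(1,keepdims=True));K=c["camera_matrix"]
    return q*[K[0,0],K[1,1]]+[K[0,2],K[1,2]]
E
python3 - <<'E'
from h import *
S=lambda x,y:(200+x/5,190+y/5)
T=lambda x,y:(205+x/5,155+y/5)
# the crop resize puts pixel i centre at 5*i+2
S=lambda x,y:(200+(x-2)/5,190+(y-2)/5)
T=lambda x,y:(205+(x-2)/5,155+(y-2)/5)
D={
"br inner -y":(S(323,240),T(421,132)),"br inner +y":(S(433,240),T(315,132)),
"br outer -y":(S(323,220),T(421,157)),"br outer +y":(S(433,220),T(315,157)),
"foot -y":(S(328,460),T(415,57)),"foot +y":(S(428,460),T(318,57)),
"hinge post c":(S(674,180),T(55,257)),"latch post c":(S(141,86),T(639,290)),
"lever +y in":(S(463,51),T(281,318)),"lever -y in":(S(398,51),T(352,318)),
"lever out +y":(S(463,36),T(281,345)),"lever out -y":(S(398,36),T(352,347)),
"gate top inner +y":(S(620,197),T(108,268)),"gate inner -y":(S(196,178),T(575,290)),
}
for k,v in D.items():
    X=tri(*v);print(k,(X*1000).round(1), [(proj(n,X)[0]-p).round(1).tolist() for n,p in zip(("scene","top"),v)])
E
```

```text
br inner -y [671.2 -14.   87.5] [[0.1, 0.0], [0.1, -0.0]]
br inner +y [670.5  26.5  88.5] [[-0.7, 0.0], [-0.7, 0.0]]
br outer -y [661.9 -14.3  87.7] [[0.2, 0.0], [0.3, -0.0]]
br outer +y [661.2  26.2  88.6] [[-0.6, 0.0], [-0.7, 0.0]]
foot -y [718.4 -13.2   2.7] [[-0.3, -0.0], [-0.3, 0.0]]
foot +y [717.7  26.8   3.9] [[-0.3, 0.0], [-0.2, 0.0]]
hinge post c [625.5 122.   71.1] [[-0.2, 0.0], [-0.2, 0.0]]
latch post c [611.8 -90.2 104.9] [[-0.5, -0.0], [-0.5, 0.0]]
lever +y in [599.6  36.2 116.6] [[-0.4, 0.0], [-0.5, 0.0]]
lever -y in [599.9  11.2 116.1] [[-0.2, 0.0], [-0.3, 0.0]]
lever out +y [590.4  36.1 114.9] [[-0.4, 0.0], [-0.4, 0.0]]
lever out -y [590.   10.9 113.6] [[-0.1, 0.0], [-0.2, 0.0]]
gate top inner +y [623.3 102.9  56.1] [[0.4, -0.0], [0.4, -0.0]]
gate inner -y [616.9 -73.   52.6] [[-0.6, -0.0], [-0.6, 0.0]]
```

```bash
cat >> h.py <<'E'
from scipy.spatial.transform import Rotation as R
def st():
    s=ctrl.get_state();m=R.from_quat(s["tcp_rot"]).as_matrix()
    print("t %.2f"%s["time"],"pos",(s["eef_pos"]*1000).round(1),"x",m[:,0].round(3),"y",m[:,1].round(3),"z",m[:,2].round(3),"zyaw %.1f"%np.degrees(np.arctan2(m[1,2],m[0,2])),"F",s["contact_force"].round(1),"open %.1f"%(s["opening"]*85.4),"q",s["qpos"].round(2))
    return s,m
E
python3 - <<'E'
from h import *
print(ctrl.tip_extent, [a for a in dir(ctrl) if a[0]!="_"])
s,m=st()
E
```

```text
0.014 ['Unreachable', 'get_calibration', 'get_state', 'read_camera', 'sign_off', 'tip_extent']
t 0.10 pos [ 216.  -638.9  244. ] x [-0.     0.002 -1.   ] y [0.947 0.32  0.   ] z [ 0.32  -0.947 -0.002] zyaw -71.3 F [-0.6 -0.3 -0. ] open 85.2 q [-1.4   0.29  1.58 -0.    1.28 -0.15]
```

Request:
move_arm(commands=[0,0.95,-0.845,0,0,0.95,-0.845,0,0,0.95,-0.845,0,0,0.95,-0.845,0,0,0.95,-0.845,0,0,0.95,-0.845,0,0,0.95,-0.845,0,0,0.95,-0.845,0,0,0.95,-0.845,0,0,0.95,-0.845,0,0,0.95,-0.845,0,0,0.95,-0.845,0,0,0.95,-0.845,0,0,0.95,-0.845,0,0,0.95,-0.845,0,0,0.95,-0.845,0,0,0.95,-0.845,0,0,0.95,-0.845,0,0,0.95,-0.845,0,0,0.95,-0.845,0])

```text
time: 2.6
eef_pos: [0.5309, -0.0861, 0.2448]
tcp_rot: [0.412, 0.575, -0.412, 0.574]
contact_force: [-0.1, -0.5, -0.2]
opening: 0.998
```

Request:
move_arm(commands=[0,0.95,-0.845,0,0,0.95,-0.845,0,0,0.95,-0.845,0,0,0.95,-0.845,0,0,0,0,-0.97,0,0,0,-0.97,0,0,0,-0.97,0,0,0,-0.97,0,0,0,-0.97,0,0,0,-0.97,0,0,0,-0.97,0,0,0,-0.97,0,0,0,-0.97,0,0,0,-0.97,0,0,0,-0.97,0,0,0,-0.97,0,0,0,-0.97,0,0,0,-0.97,0,0,0,0,0,0,0,0], jaw=50)

```text
time: 5.1
eef_pos: [0.5936, 0.0233, 0.245]
tcp_rot: [0.022, 0.707, -0.022, 0.707]
contact_force: [-0.4, 0.5, -0.5]
opening: 0.587
```

```bash
python3 - <<'E'
from h import *
st(); snap("top","pics/top1.png"); snap("scene","pics/scene1.png")
E
```

```text
t 5.10 pos [593.6  23.3 245. ] x [-0.001  0.    -1.   ] y [0.061 0.998 0.   ] z [ 0.998 -0.061 -0.001] zyaw -3.5 F [-0.4  0.5 -0.5] open 50.2 q [-0.13  0.11  1.78  0.    1.25 -0.07]
```

View pics/scene1.png

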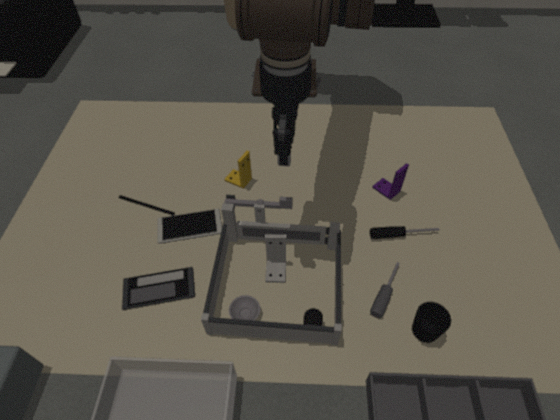

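Request:
move_arm(commands=[0.9,0,0.03,0,0.9,0,0.03,0,0.9,0,0,0,0.9,0,0,0,0.9,0,0,0,0.6,0,0,0,0.4,0,0,0,0,0,0,0,0,0,0,0])

```text
time: 6.32
eef_pos: [0.596, 0.0231, 0.1087]
tcp_rot: [0.021, 0.706, -0.021, 0.707]
contact_force: [0.2, -0.2, -0.3]
opening: 0.586
```

```bash
cat >> h.py <<'E'
def crop(im,x0,y0,w,h,s,fn):
    im=im[:,:,::-1]
    c=im[y0:y0+h,x0:x0+w]; c=cv2.resize(c,None,fx=s,fy=s,interpolation=cv2.INTER_CUBIC)
    c=np.clip((c/255.)**0.6*255,0,255).astype(np.uint8)
    for i in range(0,w,20): cv2.putText(c,str(x0+i),(i*s,8),0,.32,(0,255,255),1)
    for i in range(0,h,20): cv2.putText(c,str(y0+i),(0,i*s+4),0,.32,(0,255,255),1)
    cv2.imwrite(fn,c)
E
python3 - <<'E'
from h import *
st(); a=ctrl.read_camera("scene"); crop(a,200,150,150,120,5,"pics/s2.png")
b=ctrl.read_camera("top"); crop(b,205,155,150,115,5,"pics/t2.png")
E
```

```text
t 6.33 pos [596.   23.1 108.7] x [ 0.002 -0.    -1.   ] y [ 0.06   0.998 -0.   ] z [ 0.998 -0.06   0.002] zyaw -3.4 F [ 0.2 -0.2 -0.3] open 50.0 q [-0.13  0.26  1.87  0.    1.   -0.07]
```

View pics/s2.png

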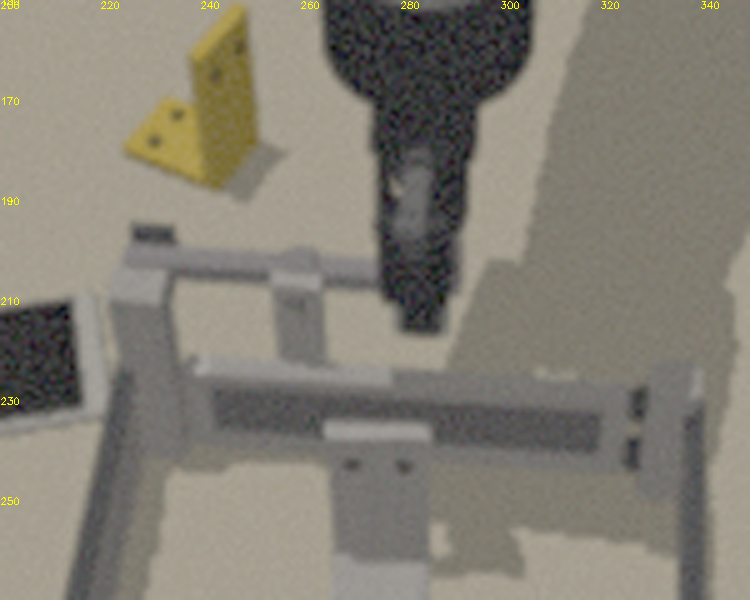

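Request:
move_arm(commands=[0,0,0,0,0,0,0,0,0,0,0,0,0,0,0,0,0,0,0,0,0,0,0,0], jaw=0, force=25)

```text
time: 7.18
eef_pos: [0.5952, 0.0233, 0.108]
tcp_rot: [0.021, 0.707, -0.021, 0.707]
contact_force: [-1.8, 1.5, 3.7]
opening: 0.113
```

```bash
python3 - <<'E'
from h import *
st(); a=ctrl.read_camera("scene"); crop(a,200,150,150,120,5,"pics/s3.png")
b=ctrl.read_camera("top"); crop(b,205,155,150,115,5,"pics/t3.png")
E
```

```text
t 7.17 pos [595.2  23.3 108. ] x [-0.  0. -1.] y [ 0.059  0.998 -0.   ] z [ 0.998 -0.059 -0.   ] zyaw -3.4 F [-1.8  1.5  3.7] open 9.6 q [-0.13  0.26  1.87 -0.    1.   -0.07]
```

View pics/s3.png

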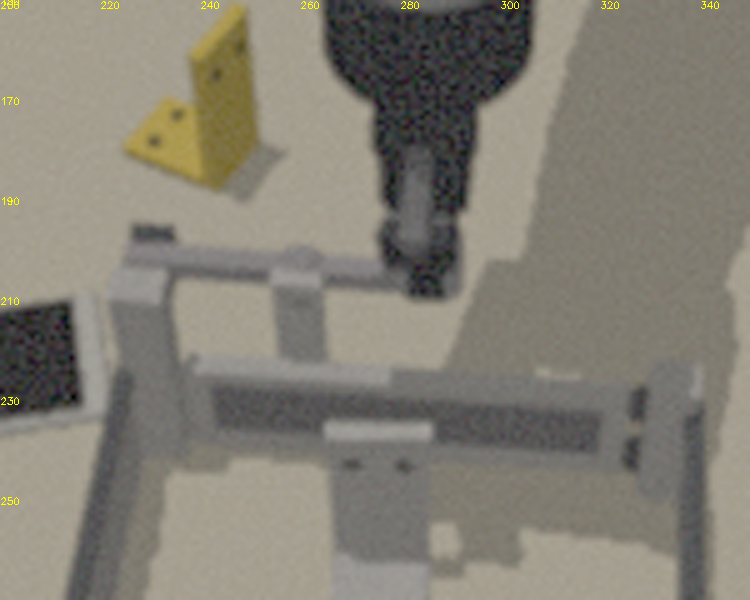

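Request:
move_arm(commands=[0.13,0,0,0,0.13,0,0,0,0.13,0,0,0,0.13,0,0,0,0.13,0,0,0,0.13,0,0,0,0,0,0,0,0,0,0,0])

```text
time: 8.28
eef_pos: [0.5955, 0.0242, 0.0887]
tcp_rot: [0.022, 0.707, -0.02, 0.707]
contact_force: [-2.9, 5.0, 3.9]
opening: 0.111
```

```bash
python3 - <<'E'
from h import *
st(); a=ctrl.read_camera("scene"); crop(a,200,150,150,120,5,"pics/s4.png")
E
```

```text
t 8.28 pos [595.5  24.2  88.7] x [ 0.001  0.001 -1.   ] y [0.059 0.998 0.001] z [ 0.998 -0.059  0.   ] zyaw -3.4 F [-2.9  5.   3.9] open 9.5 q [-0.13  0.29  1.88  0.    0.97 -0.07]
```

View pics/s4.png

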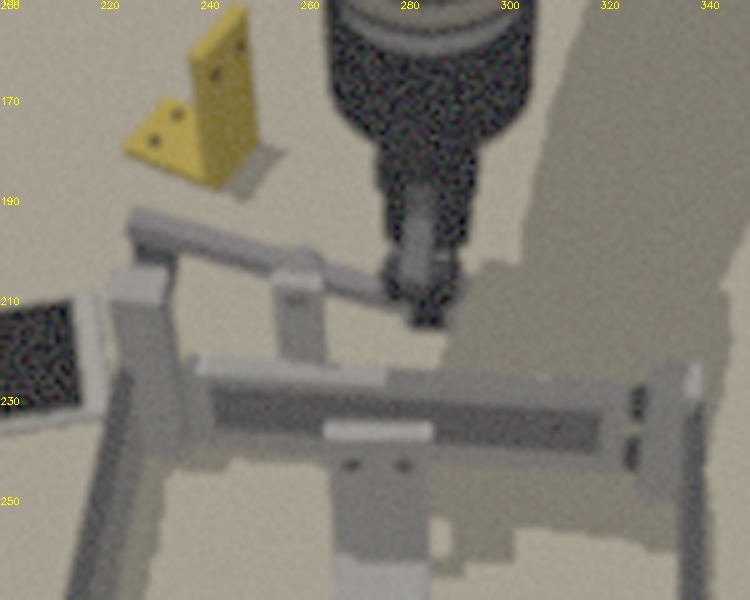

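Request:
move_arm(commands=[0,0.073,-0.243,0.8,0,0.073,-0.243,0.8,0,0.073,-0.243,0.8,0,0,0,0])

```text
time: 8.82
eef_pos: [0.578, 0.0316, 0.0887]
tcp_rot: [0.095, 0.701, -0.095, 0.701]
contact_force: [-1.7, 3.4, 3.4]
opening: 0.109
```

```bash
python3 - <<'E'
from h import *
s,m=st()
H=np.array([624.8,110.7]); d=s["eef_pos"][:2]*1000-H; print(d, np.hypot(*d), m[:2,1]@d, m[:2,2]@d)
a=ctrl.read_camera("scene"); crop(a,200,150,150,120,5,"pics/s5.png")
E
```

```text
t 8.82 pos [578.   31.6  88.7] x [ 0.001  0.001 -1.   ] y [0.266 0.964 0.001] z [ 0.964 -0.266  0.001] zyaw -15.4 F [-1.7  3.4  3.4] open 9.3 q [-0.12  0.26  1.92  0.    0.96  0.15]
[-46.80779505 -79.13418002] 91.94122103551656 -88.72952298921918 -24.088464212903123
```

View pics/s5.png

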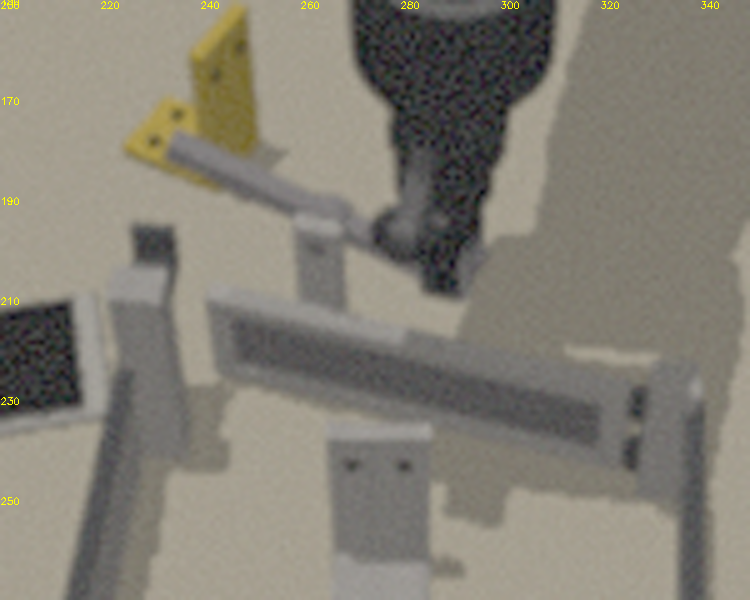

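Request:
move_arm(commands=[0,0.075,-0.249,0.82,0,0.075,-0.249,0.82,0,0.075,-0.249,0.82,0,0.075,-0.249,0.82,0,0.075,-0.249,0.82,0,0.075,-0.249,0.82,0,0.075,-0.249,0.82,0,0.075,-0.249,0.82,0,0.075,-0.249,0.82,0,0.075,-0.249,0.82,0,0.075,-0.249,0.82,0,0.075,-0.249,0.82,0,0.075,-0.249,0.82,0,0.075,-0.249,0.82,0,0.075,-0.249,0.82,0,0.075,-0.249,0.82,0,0.075,-0.249,0.82,0,0.075,-0.249,0.82,0,0.075,-0.249,0.82,0,0.075,-0.249,0.82])

```text
time: 11.38
eef_pos: [0.5378, 0.1441, 0.088]
tcp_rot: [-0.531, -0.467, 0.534, -0.464]
contact_force: [-5.5, 1.6, 8.0]
opening: 0.114
```

```bash
python3 - <<'E'
from h import *
s,m=st()
H=np.array([624.8,110.7]); d=s["eef_pos"][:2]*1000-H; print(d, np.hypot(*d), m[:2,1]@d, m[:2,2]@d)
snap("scene","pics/s6.png")
E
```

```text
t 11.38 pos [537.8 144.1  88. ] x [-0.006  0.001 -1.   ] y [ 0.991 -0.133 -0.006] z [-0.133 -0.991  0.   ] zyaw -97.7 F [-5.5  1.6  8. ] open 9.7 q [0.08 0.22 1.98 0.   0.96 1.78]
[-87.03594451  33.38099838] 93.21773806202472 -90.70589347988064 -21.487110263549738
```

View pics/s6.png

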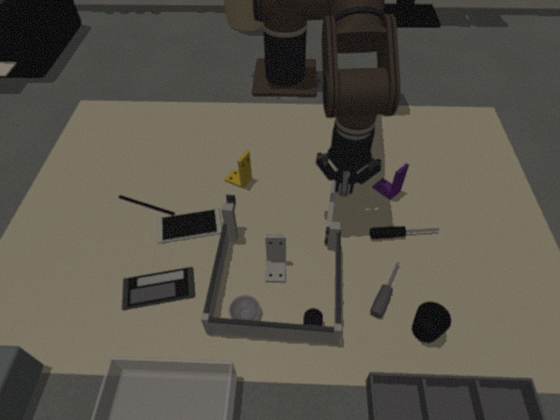

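Request:
move_arm(commands=[-0.2,0,0,0,-0.2,0,0,0,-0.2,0,0,0,-0.16,0,0,0,0,0,0,0])

```text
time: 12.05
eef_pos: [0.5371, 0.1439, 0.106]
tcp_rot: [-0.53, -0.468, 0.533, -0.465]
contact_force: [-6.5, 2.0, -4.2]
opening: 0.113
```

Request:
move_arm(commands=[0,0,0,0,0,0,0,0,0,0,0,0,-0.4,0,0,0,-0.8,0,0,0,-1,0,0,0,-1,0,0,0,-0.8,0,0,0,0,0,0,0], jaw=60)

```text
time: 13.18
eef_pos: [0.5407, 0.1439, 0.2099]
tcp_rot: [0.533, 0.465, -0.53, 0.468]
contact_force: [-0.9, -0.4, 0.1]
opening: 0.701
```

```bash
python3 - <<'E'
from h import *
s,m=st()
a=ctrl.read_camera("scene"); crop(a,220,130,200,150,4,"pics/s7.png")
a=ctrl.read_camera("top"); crop(a,180,130,200,150,4,"pics/t7.png")
E
```

```text
t 13.18 pos [540.7 143.9 209.9] x [ 0.005  0.    -1.   ] y [ 0.992 -0.129  0.005] z [-0.129 -0.992 -0.001] zyaw -97.4 F [-0.9 -0.4  0.1] open 59.8 q [ 0.08  0.06  1.9  -0.    1.17  1.78]
```

View pics/s7.png

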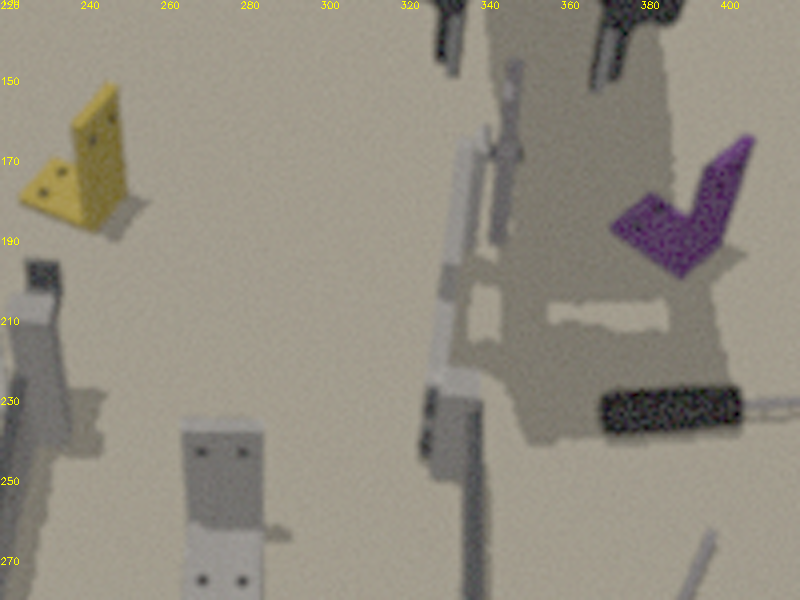

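View pics/t7.png

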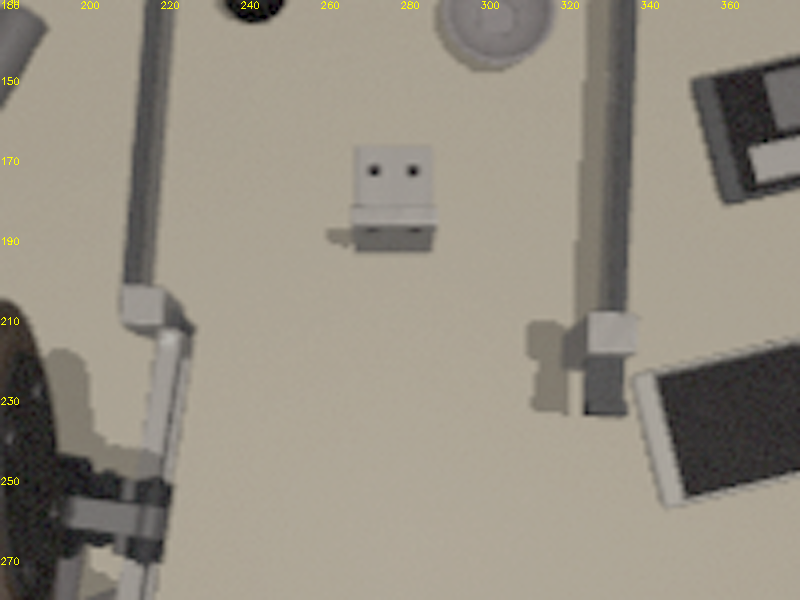

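Request:
move_arm(commands=[0,0,0,-0.8,0,0,0,-0.8,0,0.83,0.93,0,0,0.83,0.93,0,0,0.83,0.93,0,0,0.83,0.93,0,0,0.83,0.93,0,0,0.83,0.93,0,0.8,0,0,0,0.8,0,0,0,0.8,0,0,0,0.8,0,0,0,0,0,0,0,0,0,0,0], jaw=60, force=20)

```text
time: 15.02
eef_pos: [0.6657, 0.0057, 0.1279]
tcp_rot: [0.498, 0.502, -0.497, 0.503]
contact_force: [-0.7, -0.2, 0.3]
opening: 0.7
```

```bash
python3 - <<'E'
from h import *
s,m=st()
a=ctrl.read_camera("scene"); crop(a,200,130,180,150,4,"pics/s8.png")
E
```

```text
t 15.03 pos [665.7   5.7 127.9] x [ 0.001 -0.    -1.   ] y [1.    0.01  0.001] z [ 0.01 -1.    0.  ] zyaw -89.4 F [-0.7 -0.2  0.3] open 59.8 q [-0.14  0.38  1.69  0.    1.08  1.42]
```

View pics/s8.png

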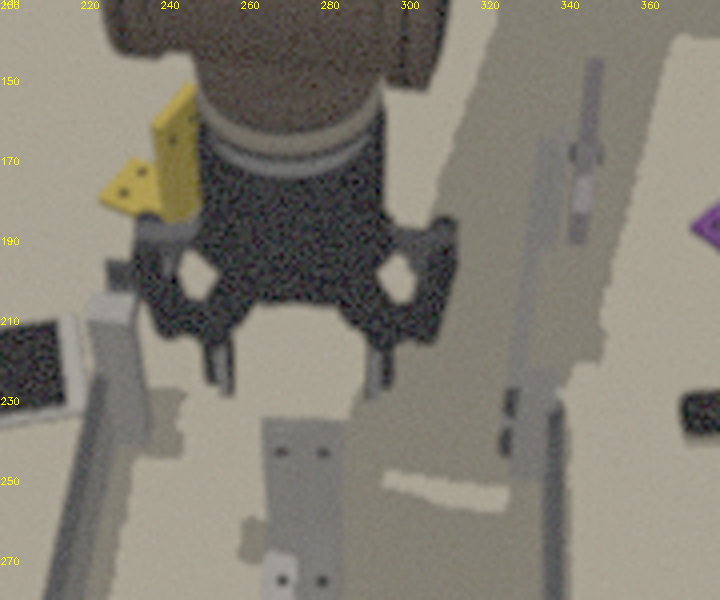

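```bash
python3 - <<'E'
from h import *
for x in (656,666,677):
  for z in(.105,.11,.115,.12): print(x,z,proj("scene",[[x/1000,-.0245,z],[x/1000,.0357,z]]).round(1).tolist())
print(proj("scene",[[.662,.006,.0885],[.662,.006,.1],[.662,.006,.08]]))
E
```

```text
656 0.105 [[258.9, 225.5], [290.6, 226.4]]
656 0.11 [[258.8, 223.9], [290.7, 224.8]]
656 0.115 [[258.6, 222.3], [290.7, 223.2]]
656 0.12 [[258.5, 220.7], [290.7, 221.5]]
666 0.105 [[258.5, 229.8], [290.5, 230.7]]
666 0.11 [[258.3, 228.2], [290.5, 229.1]]
666 0.115 [[258.2, 226.6], [290.5, 227.5]]
666 0.12 [[258.0, 224.9], [290.6, 225.8]]
677 0.105 [[258.0, 234.5], [290.3, 235.4]]
677 0.11 [[257.9, 232.9], [290.4, 233.8]]
677 0.115 [[257.7, 231.3], [290.4, 232.2]]
677 0.12 [[257.6, 229.7], [290.4, 230.6]]
[[274.98901335 233.67750993]
 [274.85380954 230.0998165 ]
 [275.08696455 236.26937056]]
```

Request:
move_arm(commands=[0.5,0.01,0,0,0.5,0,0,0,0.44,0,0,0,0,0,0,0,0,0,0,0])

```text
time: 15.7
eef_pos: [0.6657, 0.0055, 0.0913]
tcp_rot: [0.498, 0.502, -0.497, 0.502]
contact_force: [0.1, 0.9, -0.2]
opening: 0.706
```

Request:
move_arm(commands=[0,0,0,0,0,0,0,0,0,0,0,0,0,0,0,0,0,0,0,0], jaw=38, force=20)

```text
time: 16.32
eef_pos: [0.666, 0.0056, 0.0921]
tcp_rot: [0.498, 0.502, -0.497, 0.503]
contact_force: [-0.6, -0.5, 4.7]
opening: 0.461
```

```bash
python3 - <<'E'
from h import *
s,m=st()
a=ctrl.read_camera("scene"); crop(a,200,130,180,150,4,"pics/s9.png")
E
```

```text
t 16.32 pos [666.    5.6  92.1] x [ 0.001 -0.    -1.   ] y [1.    0.01  0.001] z [ 0.01 -1.    0.  ] zyaw -89.4 F [-0.6 -0.5  4.7] open 39.4 q [-0.14  0.42  1.7   0.    1.02  1.42]
```

View pics/s9.png

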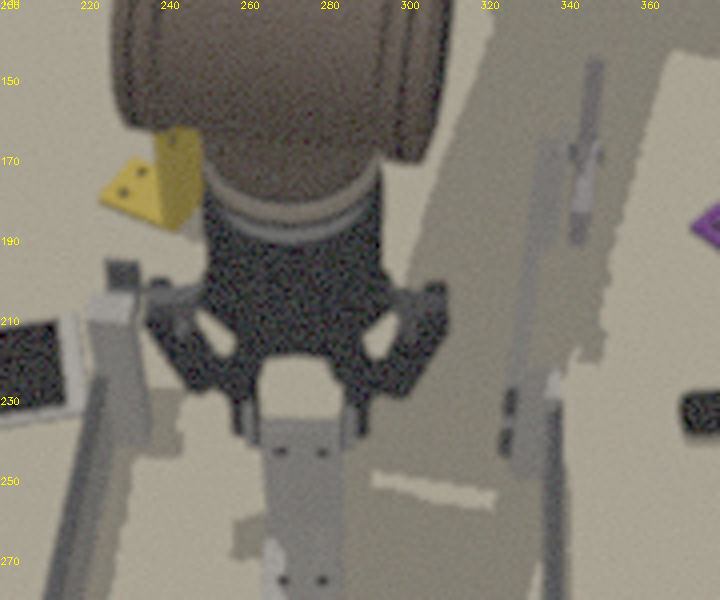

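```bash
python3 - <<'E'
from h import *
a=np.mean([ctrl.read_camera("scene").astype(float) for _ in range(4)],0).astype(np.uint8); crop(a,245,210,60,50,12,"pics/s10.png")
E
```

```text
(no output)
```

View pics/s10.png

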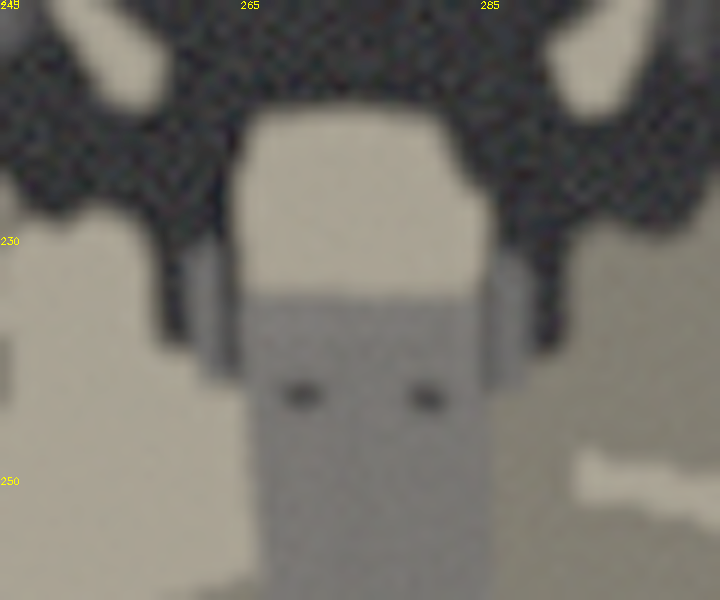

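Request:
move_arm(commands=[0.06,0,0,0,0,-0.06,0,0,0,-0.12,0,0,0,-0.12,0,0,0.01,-0.12,0,0,0.01,-0.12,0,0,0.02,-0.12,0,0,0,0,0,0])

```text
time: 17.58
eef_pos: [0.6507, 0.0054, 0.0908]
tcp_rot: [0.499, 0.501, -0.496, 0.504]
contact_force: [-0.1, 0.8, 7.4]
opening: 0.456
```

```bash
python3 - <<'E'
from h import *
s,m=st()
a=np.mean([ctrl.read_camera("scene").astype(float) for _ in range(2)],0).astype(np.uint8); crop(a,230,200,90,90,8,"pics/s11.png")
E
```

```text
t 17.57 pos [650.7   5.4  90.8] x [ 0.005 -0.    -1.   ] y [1.    0.01  0.005] z [ 0.01 -1.    0.  ] zyaw -89.4 F [-0.1  0.8  7.4] open 39.0 q [-0.15  0.39  1.74  0.    1.    1.41]
```

View pics/s11.png

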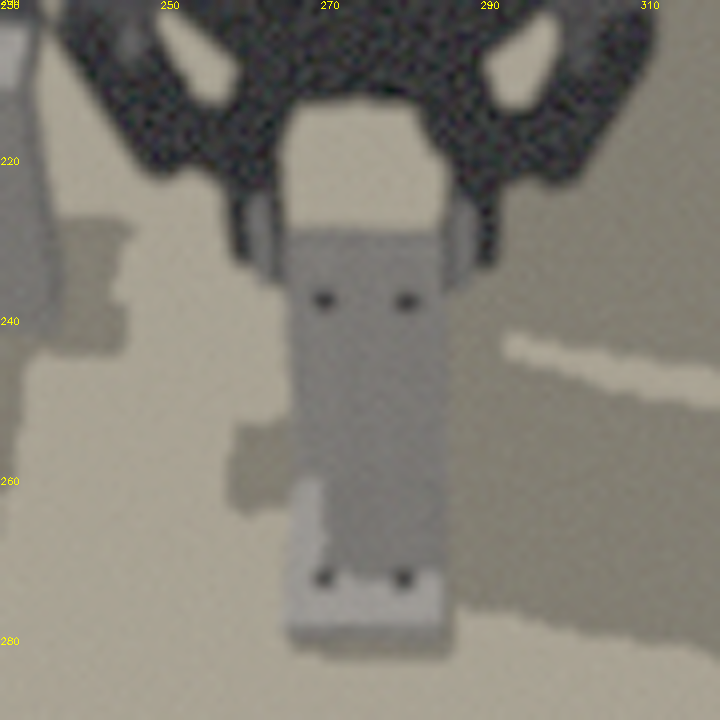

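```bash
cat > fit.py <<'E'
from h import *
from scipy.optimize import least_squares, brentq
def row(xc,th,x,z,yc=.006):
    t=np.radians(th); X=xc+x*np.cos(t)-z*np.sin(t); Z=x*np.sin(t)+z*np.cos(t)
    return proj("scene",[[X,yc,Z-.002]])[0,1]
# hole places from the initial rows
hl=brentq(lambda z:row(.662,0,.008,z)-242.8,.03,.1); hf=brentq(lambda x:row(.662,0,x,.008)-275.0,.01,.06)
fe=brentq(lambda x:row(.662,0,x,.008)-281.6,.01,.08)
def fit(lr,fr,er=None):
    f=lambda p:[row(p[0],p[1],.008,hl)-lr,row(p[0],p[1],hf,.008)-fr]+([row(p[0],p[1],fe,.008)-er] if er else [])
    r=least_squares(f,[.662,10],x_scale=[.01,10]); return r.x[0]*1000,r.x[1],r.fun.round(2)
if __name__=="__main__":
    print(hl,hf,fe); print(fit(237.3,271.9,277.9),fit(237.3,271.9))
E
python3 fit.py
```

```text
0.07144571548236979 0.04253673585135092 0.05756553398293063
(np.float64(660.7128034654421), np.float64(9.178948379083954), array([ 0.02,  0.04, -0.06])) (np.float64(660.5575719070041), np.float64(9.094917462035678), array([-0.,  0.]))
```

```bash
python3 - <<'E'
import numpy as np
s=84.5
def P(d,pr=1.5):
    t=np.radians(d);return np.array([4*np.cos(t)-4-s*np.sin(t),4*np.sin(t)+s*np.cos(t)-s-pr])
prev=np.array([-16.5,-2.5])
for d in list(range(15,90,4)):
    q=P(d);D=q-prev;prev=q;print(d,q.round(1),"x %.3f y %.3f"%(-D[1]/25,D[0]/25))
E
```

```text
15 [-22.   -3.3] x 0.034 y -0.220
19 [-27.7  -4.8] x 0.058 y -0.229
23 [-33.3  -6.7] x 0.074 y -0.224
27 [-38.8  -8.9] x 0.090 y -0.219
31 [-44.1 -11.5] x 0.105 y -0.212
35 [-49.2 -14.5] x 0.119 y -0.204
39 [-54.1 -17.8] x 0.133 y -0.195
43 [-58.7 -21.5] x 0.146 y -0.185
47 [-63.1 -25.4] x 0.159 y -0.175
51 [-67.2 -29.7] x 0.171 y -0.163
55 [-70.9 -34.3] x 0.182 y -0.151
59 [-74.4 -39.1] x 0.192 y -0.138
63 [-77.5 -44.1] x 0.201 y -0.124
67 [-80.2 -49.3] x 0.209 y -0.110
71 [-82.6 -54.7] x 0.216 y -0.095
75 [-84.6 -60.3] x 0.222 y -0.080
79 [-86.2 -66. ] x 0.227 y -0.064
83 [-87.4 -71.7] x 0.231 y -0.048
87 [-88.2 -77.6] x 0.234 y -0.032
```

Request:
move_arm(commands=[0.03,-0.22,0,0,0.06,-0.23,0,0,0.07,-0.22,0,0,0.09,-0.22,0,0,0.105,-0.21,0,0,0.12,-0.205,0,0,0,0,0,0])

```text
time: 18.55
eef_pos: [0.616, 0.0051, 0.0771]
tcp_rot: [0.497, 0.503, -0.498, 0.502]
contact_force: [-1.1, -0.1, 5.0]
opening: 0.456
```

```bash
python3 - <<'E'
from h import *
s,m=st()
a=np.mean([ctrl.read_camera("scene").astype(float) for _ in range(2)],0).astype(np.uint8); crop(a,230,190,90,90,8,"pics/s12.png")
E
```

```text
t 18.55 pos [616.    5.1  77.1] x [-0.001  0.    -1.   ] y [ 1.     0.01  -0.001] z [ 0.01 -1.   -0.  ] zyaw -89.4 F [-1.1 -0.1  5. ] open 39.0 q [-0.16  0.35  1.83  0.    0.96  1.4 ]
```

View pics/s12.png

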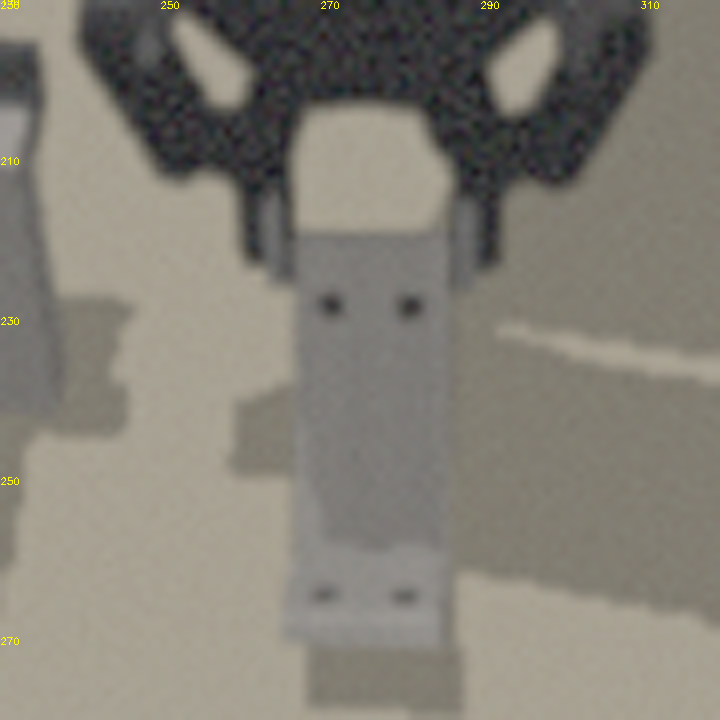

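```bash
python3 -c "
from fit import *
print(fit(227.7,263.9), fit(227.7,263.9,266.8))"
```

```text
(np.float64(655.9003128203667), np.float64(27.348803564997844), array([ 0.02, -0.01])) (np.float64(661.2584704501999), np.float64(34.10901903721116), array([ 0.12, -0.18,  0.07]))
```

Request:
move_arm(commands=[0.13,-0.195,0,0,0.145,-0.185,0,0,0.16,-0.175,0,0,0.17,-0.165,0,0,0.18,-0.15,0,0,0.19,-0.14,0,0,0.2,-0.125,0,0,0,0,0,0])

```text
time: 19.65
eef_pos: [0.5873, 0.0049, 0.0466]
tcp_rot: [0.497, 0.503, -0.498, 0.502]
contact_force: [-2.4, 0.4, 2.7]
opening: 0.461
```

```bash
python3 - <<'E'
from h import *
s,m=st()
a=np.mean([ctrl.read_camera("scene").astype(float) for _ in range(2)],0).astype(np.uint8); crop(a,230,190,90,90,8,"pics/s13.png")
a=ctrl.read_camera("top"); crop(a,200,130,160,130,5,"pics/t13.png")
E
```

```text
t 19.65 pos [587.3   4.9  46.6] x [-0.002  0.    -1.   ] y [ 1.     0.01  -0.002] z [ 0.01 -1.   -0.  ] zyaw -89.4 F [-2.4  0.4  2.7] open 39.4 q [-0.16  0.34  1.91 -0.    0.89  1.4 ]
```

View pics/s13.png

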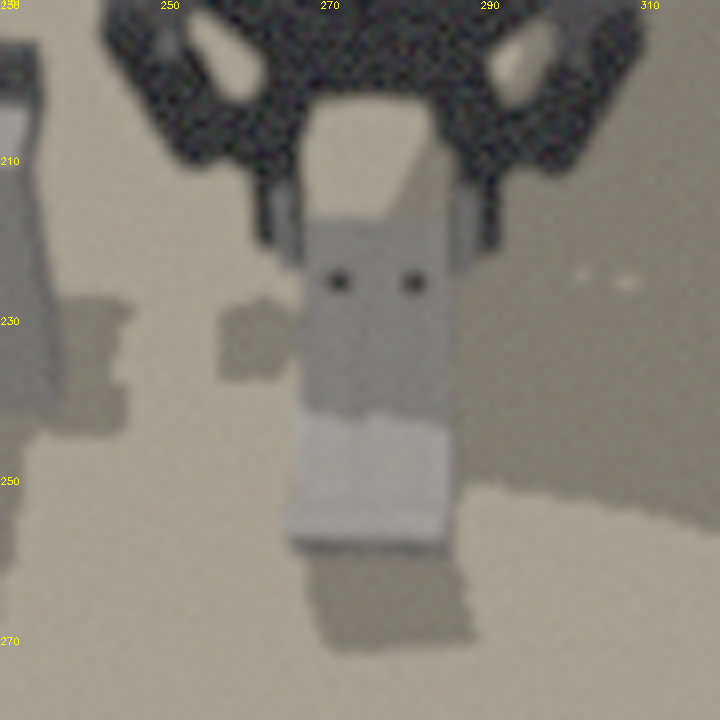

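View pics/t13.png

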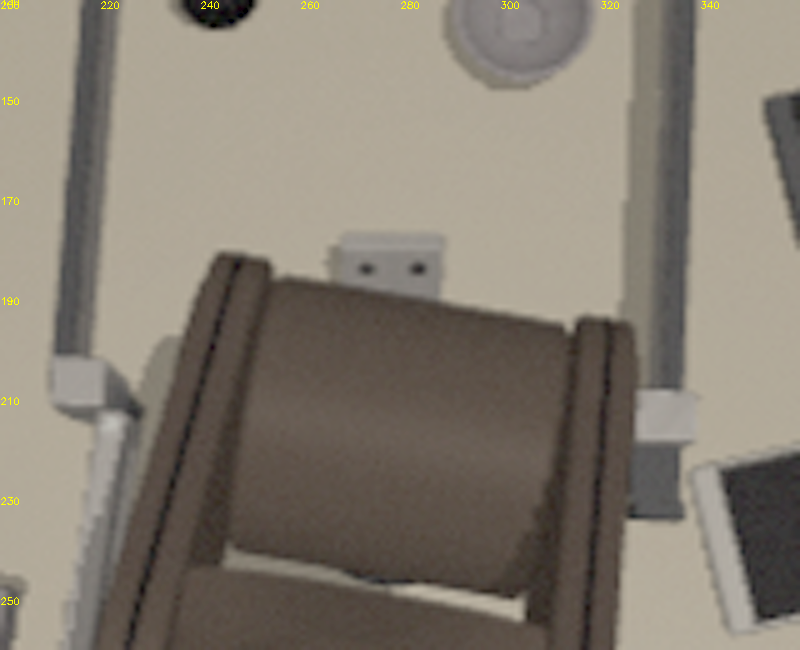

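Request:
move_arm(commands=[0.21,-0.11,0,0,0.215,-0.095,0,0,0.22,-0.08,0,0,0.225,-0.065,0,0,0.23,-0.05,0,0,0,0,0,0])

```text
time: 20.55
eef_pos: [0.5776, 0.0047, 0.0193]
tcp_rot: [0.497, 0.503, -0.498, 0.502]
contact_force: [-1.9, -0.9, 0.5]
opening: 0.459
```

```bash
python3 - <<'E'
from h import *
s,m=st()
a=np.mean([ctrl.read_camera("scene").astype(float) for _ in range(2)],0).astype(np.uint8); crop(a,230,190,90,90,8,"pics/s14.png")
E
```

```text
t 20.55 pos [577.6   4.7  19.3] x [-0.001  0.    -1.   ] y [ 1.     0.01  -0.001] z [ 0.01 -1.   -0.  ] zyaw -89.4 F [-1.9 -0.9  0.5] open 39.2 q [-0.17  0.37  1.94 -0.    0.84  1.39]
```

View pics/s14.png

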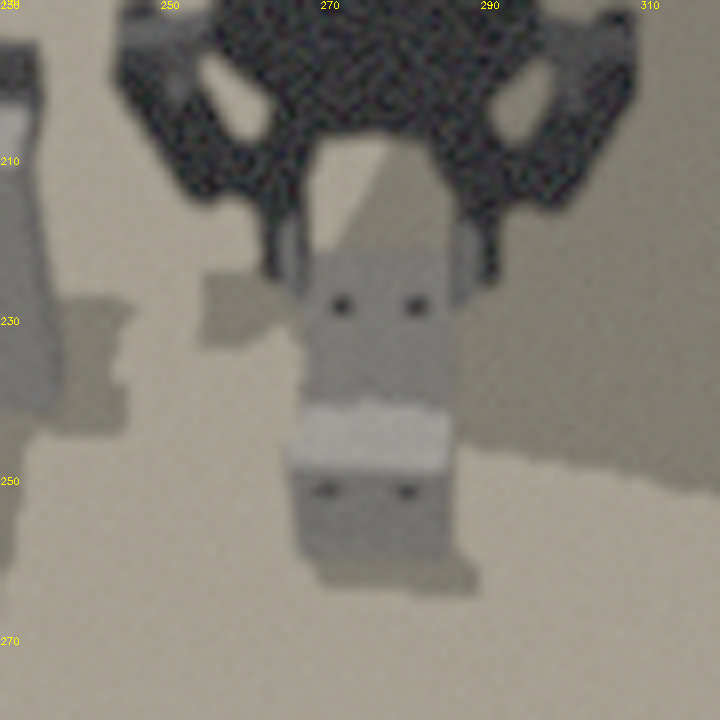

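Request:
move_arm(commands=[0.1,-0.02,0,0,0.08,-0.01,0,0,0,0,0,0])

```text
time: 21.02
eef_pos: [0.5775, 0.0047, 0.0156]
tcp_rot: [0.498, 0.502, -0.497, 0.503]
contact_force: [0.0, -0.2, 0.7]
opening: 0.456
```

```bash
python3 - <<'E'
from h import *
s,m=st()
print(proj("scene",[[.662,.006,-.002],[.642,.006,-.002]]))
a=np.mean([ctrl.read_camera("scene").astype(float) for _ in range(2)],0).astype(np.uint8); crop(a,230,190,90,90,8,"pics/s15.png")
E
```

```text
t 21.02 pos [577.5   4.7  15.6] x [ 0. -0. -1.] y [1.   0.01 0.  ] z [ 0.01 -1.    0.  ] zyaw -89.4 F [ 0.  -0.2  0.7] open 38.9 q [-0.17  0.37  1.94  0.    0.83  1.39]
[[275.95345926 259.19477468]
 [276.42506744 251.19375353]]
```

View pics/s15.png

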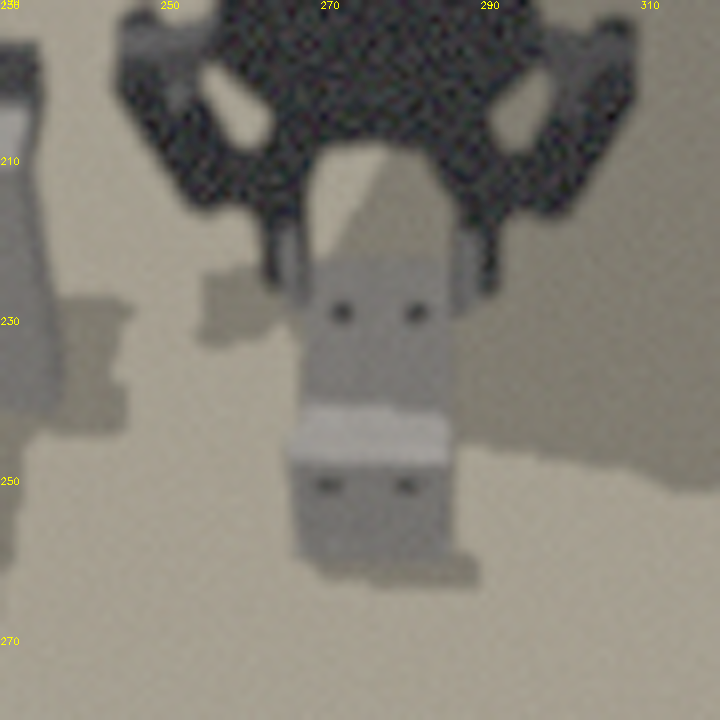

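Request:
move_arm(commands=[0,0,0,0,0,0,0,0,0,0,0,0], jaw=46)

```text
time: 21.5
eef_pos: [0.5774, 0.0047, 0.0155]
tcp_rot: [0.498, 0.502, -0.498, 0.502]
contact_force: [-0.1, -0.4, -0.2]
opening: 0.542
```

Request:
move_arm(commands=[0,0,0,0,0,0,0,0,0,0,0,0,-0.3,0,0,0,-0.8,0,0,0,-1,0,0,0,-1,0,0,0,-1,0,0,0,-1,0,0,0,-1,-0.5,0,0,-1,-1,0,0,0,-1,0,0,0,-1,0,0,0,0,0,0], jaw=56)

```text
time: 23.25
eef_pos: [0.4891, 0.0039, 0.1945]
tcp_rot: [0.498, 0.502, -0.497, 0.503]
contact_force: [0.0, 0.3, -0.3]
opening: 0.652
```

```bash
python3 - <<'E'
from h import *
s,m=st()
a=np.mean([ctrl.read_camera("scene").astype(float) for _ in range(2)],0).astype(np.uint8); crop(a,215,140,160,145,5,"pics/s16.png")
cv2.imwrite("pics/s16f.png",a[:,:,::-1])
a=np.mean([ctrl.read_camera("top").astype(float) for _ in range(2)],0).astype(np.uint8); crop(a,200,145,150,115,5,"pics/t16.png"); cv2.imwrite("pics/t16f.png",a[:,:,::-1])
E
```

```text
t 23.25 pos [489.1   3.9 194.5] x [ 0.002 -0.    -1.   ] y [1.    0.01  0.002] z [ 0.01 -1.    0.  ] zyaw -89.4 F [ 0.   0.3 -0.3] open 55.7 q [-0.2  -0.08  2.07  0.    1.15  1.36]
```

View pics/s16.png

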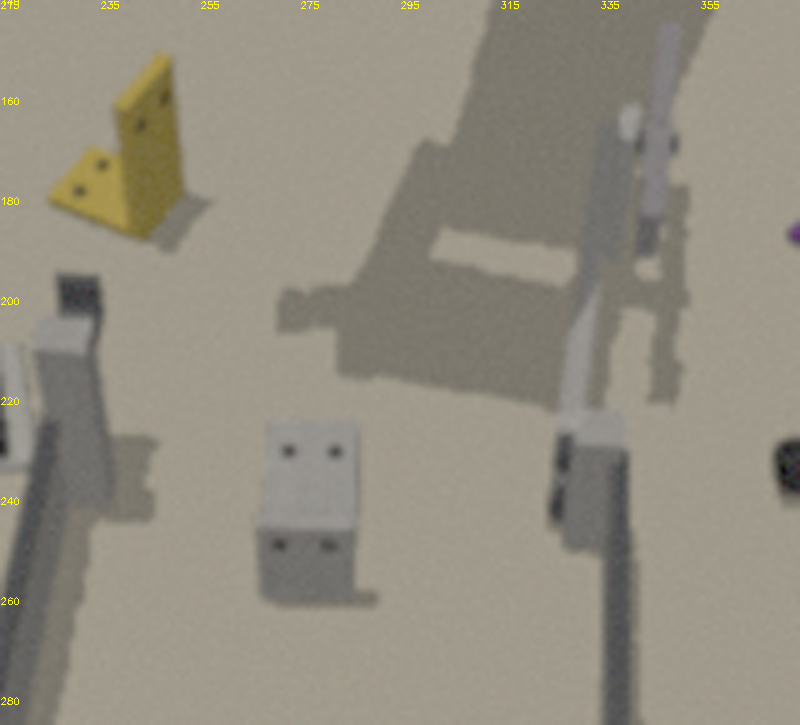

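View pics/t16.png

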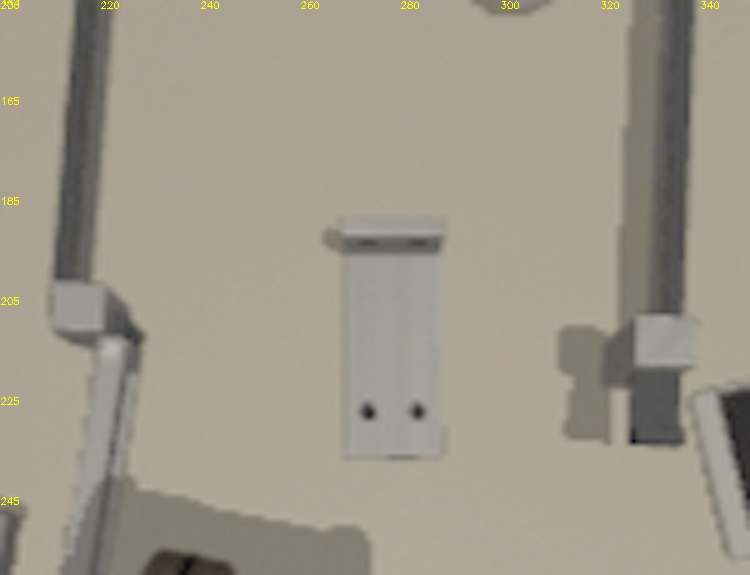

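Request:
move_arm(commands=[-0.5,0,1,0,-0.5,0,1,0,0,0,1,0,0,0,1,0,0,0,1,0,0,0,1,0,0,0,1,0,0,0,1,0,0,0,1,0,0,0,1,0,0,0,0,0])

```text
time: 24.82
eef_pos: [0.4926, -0.2479, 0.218]
tcp_rot: [0.498, 0.502, -0.498, 0.502]
contact_force: [-0.5, 0.8, 1.0]
opening: 0.66
```

```bash
python3 - <<'E'
from h import *
s,m=st()
a=np.mean([ctrl.read_camera("scene").astype(float) for _ in range(3)],0).astype(np.uint8); crop(a,310,120,80,120,5,"pics/s17.png")
cv2.imwrite("pics/s17f.png",a[:,:,::-1])
a=np.mean([ctrl.read_camera("top").astype(float) for _ in range(3)],0).astype(np.uint8); crop(a,170,195,80,120,5,"pics/t17.png"); cv2.imwrite("pics/t17f.png",a[:,:,::-1])
E
```

```text
t 24.82 pos [ 492.6 -247.9  218. ] x [-0.  0. -1.] y [ 1.     0.008 -0.   ] z [ 0.008 -1.    -0.   ] zyaw -89.6 F [-0.5  0.8  1. ] open 56.3 q [-0.65  0.04  1.91  0.    1.19  0.91]
```

View pics/s17.png

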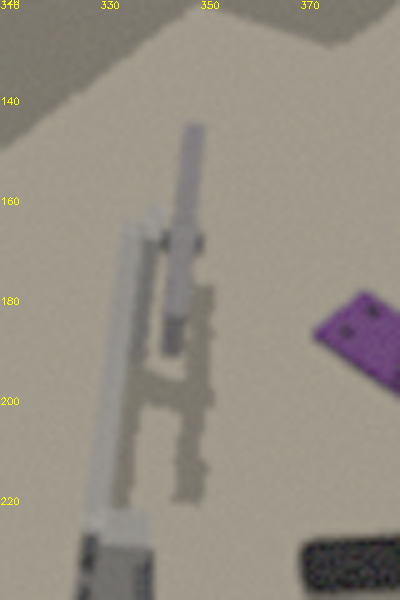

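View pics/t17.png

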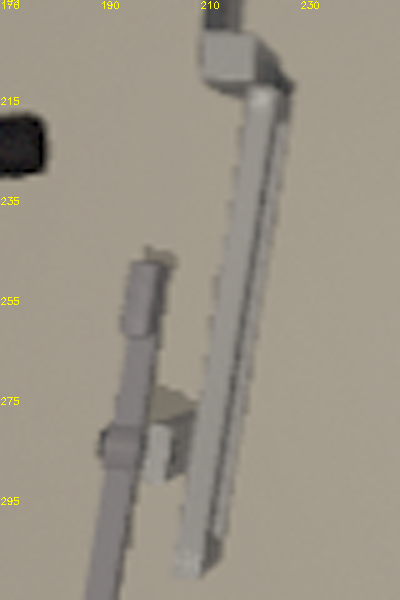

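View pics/t17f.png

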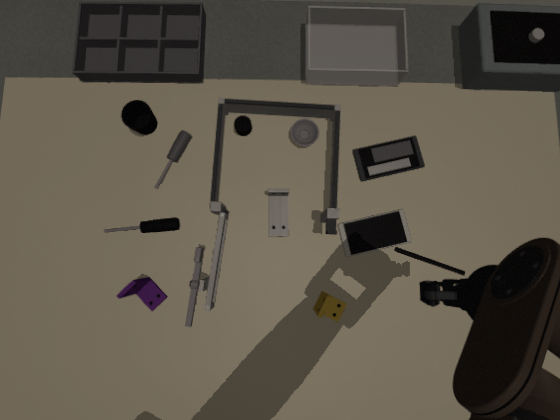

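```bash
python3 - <<'E'
from h import *
b=cv2.imread("pics/t17f.png"); crop(b[:,:,::-1],175,235,50,100,6,"pics/t18.png")
s=cv2.imread("pics/s17f.png"); crop(s[:,:,::-1],320,135,50,70,8,"pics/s18.png")
E
```

```text
(no output)
```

View pics/t18.png

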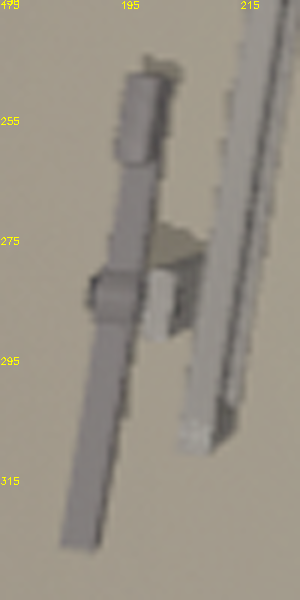

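View pics/s18.png

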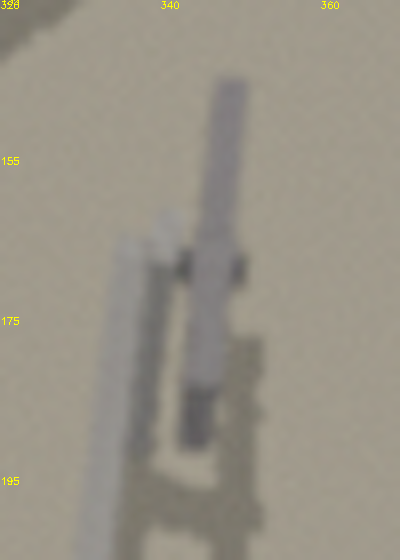

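```bash
python3 - <<'E'
from h import *
e=tri((348.6,144.6),(188.2,325.4)); l=tri((344.8,183.0),(198.4,246.7)); print((e*1000).round(1),(l*1000).round(1))
d=l-e; print("dir",d, np.linalg.norm(d[:2])*1000, "gate rel shut (deg)", np.degrees(np.arctan2(d[1],d[0])))
# bracket: leg end top corners, t16/s16 crops
S=lambda x,y:(215+(x-2)/5,140+(y-2)/5); T=lambda x,y:(200+(x-2)/5,145+(y-2)/5)
for k,v in {"end -y":(S(267,424),T(442,457)),"end +y":(S(358,424),T(343,457)),"foot top out -y":(S(258,512),T(443,234)),"foot top in -y":(S(258,528),T(443,218)),"foot in+y":(S(355,528),T(341,218))}.items(): print(k,(tri(*v)*1000).round(1))
# bystanders
a=cv2.imread("pics/top0.png").astype(float);b=cv2.imread("pics/t17f.png").astype(float)
for n,(x,y,w,h) in {"phone":(335,205,80,55),"dish":(285,115,40,38)}.items():
    print(n,cv2.phaseCorrelate(np.float32(a[y:y+h,x:x+w].mean(2)),np.float32(b[y:y+h,x:x+w].mean(2))))
E
```

```text
[414.9 159.2  98.2] [549.5 142.3 114.7]
dir [ 0.13466564 -0.01698907  0.01652336] 135.73305875651798 gate rel shut (deg) -7.190300388941781
end -y [574.  -15.8   1.6]
end +y [573.6  24.4   2.8]
foot top out -y [657.3 -13.2  52.9]
foot top in -y [663.8 -13.1  51.2]
foot in+y [663.2  25.9  52.3]
phone ((-0.03087098103264907, -0.04821389481105243), 0.7911632627248764)
dish ((0.010192127405961315, 0.06917839146970195), 0.9931661778688431)
```

```bash
python3 -c "
from h import *
print(ctrl.sign_off())"
```

```text
the job is handed in; nothing more can be done
None
```

The job is done and handed in, at about 25 s on the robot's clock out of the 59 s allowed. No verdict was reported, so these are my own last checks.

**What I did**
- I pinched the thumb lever and pressed it down about 19 mm, which lifted the bar clear of the catch while the gate was shut.
- I swung the gate open on its hinge arc, let the bar back down and released the lever.
- I pinched the bare aluminium bracket near the top of its long leg, lowered it in an arc about its corner, and let go a few degrees above flat.

**Last checks, from two camera views**

| Item | Measured | Required |
|---|---|---|
| Gate angle | about 93.6° (1.63 rad) | above 1.35 rad |
| Latch bar | level: lever top 16.5 mm above the bar end, about 17 mm expected if level | within 0.08 rad |
| Bracket corner | about 2 mm from its start | within 30 mm |
| Long leg | flat, pointing out through the gateway, its end at x ≈ 0.574 m | leg centre less than 40 mm inside the gateway |
| Phone and dish | shifted by less than 0.1 pixel | within 20 mm |
| Arm | withdrawn to (0.49, -0.25, 0.22) m, touching nothing | touching nothing |

**Where readings disagreed**
- Heights from the cameras read 2 to 6 mm low throughout. The leg's end, for example, reads about 2 mm where its 8 mm thickness should show. I judged flatness by comparing with the same bias seen at the start.
- With the bracket about a third of the way down, one picture fit gave 27° with the corner 6 mm off. Adding the edge gave 34° with the corner in place, and later pictures agreed with that one.

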